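# Load a label roll into the printer's roll stand

### The job

A fresh label roll lies in the tray at the foot of the roll stand's loading ramp. With your fingertips behind it, push it slowly up the ramp (about 5 cm a second) without ever letting it run back, until it drops over the front idler and rests in the cradle between the two idlers; then gently push the orange side guide along until it is up against the end of the roll. Grip and lift nothing, and leave the things standing beside the stand where they are.

Things in the scene. Friction and masses are not known exactly. Their poses are not given: they have to be found in the camera images.
- stand: Fixed grey steel roll stand. Origin on its centre line at desk level (z = 0), under the foot of the ramp; +x runs up the ramp to cradle and printer, +y is the sliding guide's side, z up. Ramp at 8 degrees, from x = 0 to 188 mm: its surface lies 3 mm + 0.1405 x above the desk. Side flanges, inner faces at y = +-54 mm, rise 16 mm above ramp and tray.
- tray (a point): Middle of the flat tray floor before the ramp, 3 mm above the desk; the tray runs from the stand's x = -150 to 0 mm and ends in a lip 12 mm high at x = -152 mm.
- front_idler_axis (a point): On the axis of the front idler, a black, freely turning roller of radius 9 mm along the stand's y, at the stand's x = 201, z = 22 mm. Its top is level with the head of the ramp. The roll is at its highest when its centre is above this axis (76 mm above the desk); beyond it, it drops into the cradle by itself.
- rear_idler_axis (a point): On the axis of the rear idler, the roll's stop: radius 9 mm, at the stand's x = 257, z = 28 mm. Beside the cradle: fixed right cheek, inner face y = -54 mm, x = 183 to 288 mm, 80 mm high; low left cheek at y = 106 to 109 mm, same x, 50 mm high. Behind it a back plate at x = 285 mm, 102 mm high.
- printer (a point): Centre of the top of the fixed label printer behind the cradle: dark box from the stand's x = 310 to 520 mm, y within +-85 mm, 168 mm high.
- roll_center (a point): Centre of the white paper label roll with two narrow orange edge bands: diameter 90 mm, 100 mm wide, about 0.5 kg, lying with its axis across the stand (along the stand's y), free to roll. On the tray its centre is 48 mm above the desk and between x = -85 and -50 mm of the stand. Label paper on smooth metal: it slides or rolls when pushed, and runs back down by itself if left on the ramp.
- roll: The same roll, origin at its centre; its own y axis is the roll's axis (x and z turn with it).
- cradle_seat (a point): Where the roll's centre rests when seated in the cradle, on the stand's centre line: 224 mm up the stand's x axis and 71 mm above the desk. Axes as the stand's.
- guide (a joint): Travel in m of the orange side guide in the cradle: 0 fully out (its inner face at the stand's y = +85 mm), growing to 0.040 as it slides towards the stand's -y. It starts at 0 to 0.015, takes about 2 N to move and stays where it is left.
- guide_face (a point): Centre of the guide's flat inner face (the one that meets the end of the roll), 70 mm above the desk; axes as the stand's. The guide is an upright orange plate, 70 mm long along the stand's x, 3 mm thick, from 38 to 102 mm above the desk.
- guide_pad (a point): Centre of the black push pad (40 mm long, 30 mm high) on the guide's outer face, 7 mm outwards (+y of the stand) of the inner face, 78 mm above the desk; axes as the stand's. Push it towards the stand's -y.
- till_roll: Bystander: small white till roll standing on end, diameter 58 mm, 57 mm high; origin at the centre of its underside. Loose.
- stamp: Bystander: black and orange self-inking stamp, 46 x 32 mm, 79 mm high; origin at the centre of its underside. Loose.
- stapler: Bystander: red and black stapler, 135 x 36 mm, 50 mm high; origin at the centre of its underside. Loose.
- pen_cup: Bystander: dark metal pen cup, diameter 72 mm, 90 mm high, pens up to 145 mm; origin at the centre of its underside. Loose.
Not all that is in view belongs to the job. What is shaped like the roll but yellow is not meant.

How it is judged (in metres and radians):
On the way, in this order (a step that is already met when the one before it is completed fails the run):
1. the roll has been pushed up the ramp and rests in the cradle between the idlers (x of roll_center in the frame of stand between 0.218 and 0.231 m and z of roll_center in the frame of stand between 0.066 and 0.077 m and angle between the y axis of roll and the y axis of stand, either way round below 0.08 rad and linear speed of roll below 0.03 m/s), for 0.2 s.
2. the side guide is up against the end of the roll (y of roll_center in the frame of guide_face above -0.0535 m), for 0.2 s.
At the end, for the whole second after the job is handed in: The roll rests in the cradle (centre within about 6 mm of the seat along and above the stand, axis within 0.08 rad of square, at rest), the guide's inner face is within 3.5 mm of the end of the roll, and the bystanders stand within 20 mm of where they were (all of step 1 and y of roll_center in the frame of guide_face above -0.0535 m and angular speed of roll below 1 rad/s and distance of each of till_roll, stamp, stapler, pen_cup from where it was at the start of the episode below 0.02 m and angle between each of till_roll, stamp, stapler, pen_cup's own z axis and vertical below 0.15 rad); the robot touches nothing.
It fails at once if the roll runs free on the ramp (faster than 0.18 m/s) (x of roll_center in the frame of stand between 0.015 and 0.195 m and linear speed of roll above 0.18 m/s).
It fails at once if the roll is lifted off the stand (10 mm or more above its rolling path) (z of roll_center in the frame of stand above 0.087 m or (x of roll_center in the frame of stand below 0 m and z of roll_center in the frame of stand above 0.059 m) or (x of roll_center in the frame of stand below 0.1 m and z of roll_center in the frame of stand above 0.073 m)).
It fails at once if the roll leaves the stand or is turned out of line (y of roll_center in the frame of stand above 0.025 m or y of roll_center in the frame of stand below -0.025 m or x of roll_center in the frame of stand below -0.115 m or angle between the y axis of roll and the y axis of stand, either way round above 0.3 rad).
It fails at once if the side guide is gripped or shoved hard (over 25 N) (contact force between the fingers and guide above 25 N).
It fails at once if a bystander is knocked, moved or picked up (distance of any of till_roll, stamp, stapler, pen_cup from where it was at the start of the episode above 0.02 m).
It also fails if it takes over 58 s, if anything falls off the work surface, if the arm or the gripper's body presses on something with over 40 N, if the wrist force passes 120 N, or if a joint passes its speed limit or range.

### The arm

A 6-joint arm with a two-finger parallel gripper is mounted at the origin on the work surface. World frame = base frame: x ahead of the robot, y to its left, z up, the work surface at z = 0. Lengths are in mm, angles in rad, forces in N, time in s.
With the tool pointing down it reaches from about 275 to 825 mm from the base axis. Payload 4.9 kg.
Tool frame: the origin (TCP) lies at the centre of the arm's flange, where the gripper is bolted on; the fingertips stand 173 mm ahead of it and the grasp point (between the pads) lies 155 mm ahead of it; z points along the fingers, y is the line along which they close (so a half turn about z gives the same grasp; the last joint's range is limited). The gripper opens to 85 mm and grips with 20 to 120 N. Pads are 22 mm wide; open, the fingers measure 114 mm over their backs; the gripper's body (76 mm by 85 mm) begins 54 mm behind the grasp point. The pads swing forward as they close: fully open they stand 13 mm farther back than shut.
Start: joints at [-1.376, 0.326, -0.193, 1.052, 0, 1.437], TCP at [177.611, -520.551, 404.681] pointing down, gripper open.
Joint ranges: [-2.65, 2.65], [-0.97, 1.79], [-1.3, 1.35], [-1.93, 2.1], [-1.47, 1.37], [-3.14, 3.14]. Speed limits (rad/s): [2.57, 2.57, 3.14, 3.14, 3.14, 3.14].

### API

Orientations are given as a unit quaternion [w, x, y, z].
In Python, from rig import manip, vision, order gives the robot as it stands.
- The arm moves only by the tool servo_tool, never from a script. Its argument "series" is a list of rows, each an object with "dp": the shift along the world's x, y, z in mm, a list of three; "twist": the turn, a rotation vector about the world's x, y, z in rad, a list of three. In form: [{"dp": [x, y, z], "twist": [wx, wy, wz]}, ...]. A call has exactly 8 rows; each row shifts and turns the commanded pose from where the row before left it; what a row does not reach is not made up. A row lasts 1/12 s, in which the tool goes at most 41.7 mm and 7.16 degrees, less where a joint would pass 70% of its speed; a pose out of reach is approached as far as the arm can. A call is refused whole if a number of a shift passes 41.7 or a number of a turn 0.125, either way. A call with a gripper value outside its range is refused whole. "gripper" is the closure, from -1 (fully open) to 1 (shut), so that 0 is half open, set as the call begins (left out, the last holds). The fingers move at their own pace and stop on an object; "grip_force" is the grip in N (left out, the last holds). Time passes only in rows, so rows that do not move let the fingers close, or fill a call up. It gives the time, the measured TCP pose, the force, the opening and the grip force at its end, in the units of the state.
- manip.get_state(): the state, without advancing time (a new reading comes with each control period).
- vision.camera(name): name is "scene" or "top"; returns a dict with "image" (384x512x3 uint8, blue, green, red), "fov_y" (degrees; the focal length in pixels is half the picture's height over the tangent of half this angle, whatever the lens; pixels are square), "cx", "cy" (the principal point, pixels), "R" (3x3) and "t" (3): a world point X has camera coordinates R X + t. Camera axes: x right, y down, z forward; pixel columns grow to the right and rows downward; lengths in mm; the calibration is good to about 2 mm. A picture is of the moment at which its call begins. There is no depth.
- order.finish_job(): hands the job in; it is judged then, once.
The state is a dict: "clock": time; "joints": joint angles; "joint_velocities": joint speeds; "tau": joint torques, N m; "ee_pos": TCP position; "eef_rot": TCP orientation; "wrist_force": force on the tool from outside, world axes, zero at the start; "wrist_torque": the same for the moment, N m; "opening": finger opening in mm; "grip_force": force on a finger pad.
Only numpy, scipy, OpenCV 4.12 (cv2) and the standard library are available. Lean on these libraries where they do the work, as an engineer would, in place of code of your own. Each camera call takes 0.05 s, during which the arm holds its last target. There are 200 camera calls.

## Working session

There is one attempt and no reset: what is moved stays moved. The work goes in short steps, Python scripts to look and compute and a tool call to move; the robot and the scene stay as the last step left them, time stands still between calls to the robot, and variables do not carry over. Pictures are saved under pics/ and viewed, at most 10 in all, crops included, and the job is handed in when it is done.

Besides the shell and the picture viewer there is one more tool, called after "Emit:" as name(argument=value, ...), one argument or row to a line, values as JSON. servo_tool: Moves the arm, as the interface text tells. Its arguments: {"type":"object","properties":{"series":{"type":"array"},"gripper":{"type":"number"},"grip_force":{"type":"number"}},"required":["series"]}

```bash
mkdir -p pics; python3 - <<'E'
from rig import manip, vision
import cv2
s=manip.get_state();print({k:s[k] for k in('clock','ee_pos','eef_rot','opening','wrist_force')})
for n in('scene','top'):
    c=vision.camera(n);cv2.imwrite(f'pics/{n}0.png',c['image']);print(n,c['fov_y'],c['cx'],c['cy'],c['R'],c['t'])
E
```

```text
{'clock': 0.0, 'ee_pos': array([ 177.535815  , -520.25440643,  403.90802814]), 'eef_rot': array([-8.53288944e-04,  9.86516049e-01,  1.63662318e-01, -4.75650331e-05]), 'opening': 85.11883852620592, 'wrist_force': array([ 0.41301878,  0.01563697, -0.22577211])}
scene 56.23981482974274 259.2543962873935 188.59014247483702 [[-0.58892706  0.80810576  0.01140164]
 [ 0.60238596  0.44832143 -0.66040824]
 [-0.53879131 -0.3820641  -0.75082019]] [ 307.14477991 -284.09341372 1354.9518503 ]
top 57.95086074653528 253.57182031878014 192.669602459165 [[ 1.29575593e-02 -9.99914021e-01  2.01277520e-03]
 [-9.79573918e-01 -1.30978915e-02 -2.00657378e-01]
 [ 2.00666489e-01  6.28367794e-04 -9.79659413e-01]] [  31.90413653  612.41763987 1029.44021297]
```

View pics/scene0.png

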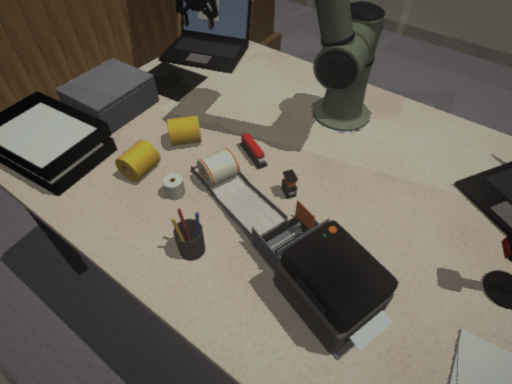

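View pics/top0.png

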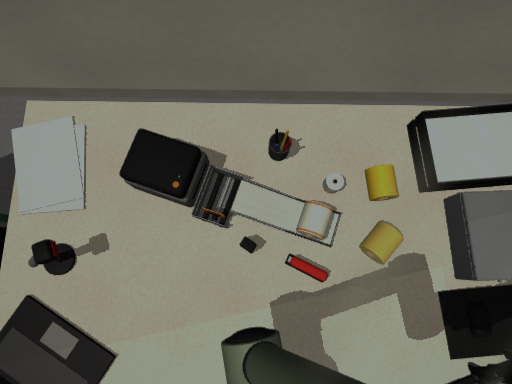

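The stand runs from the tray at top-image (325,222) up-left to the printer at (165,165). The roll is at (316,219). In the scene view it is at (218,167). I'll enlarge both.

```bash
python3 - <<'E'
import cv2
a=cv2.imread('pics/top0.png')[120:270,110:360];cv2.imwrite('pics/topc.png',cv2.resize(a,(750,450),interpolation=cv2.INTER_CUBIC))
a=cv2.imread('pics/scene0.png')[125:350,170:400]
cv2.imwrite('pics/scenec.png',cv2.resize(a,(613,600),interpolation=cv2.INTER_CUBIC))
E
```

```text
(no output)
```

View pics/topc.png

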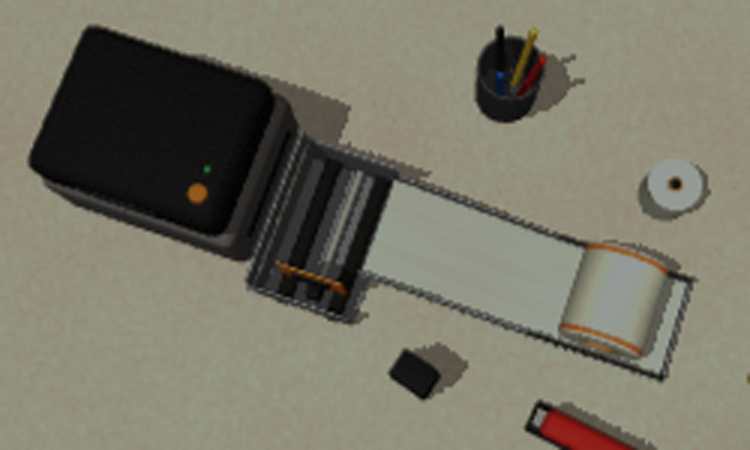

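View pics/scenec.png

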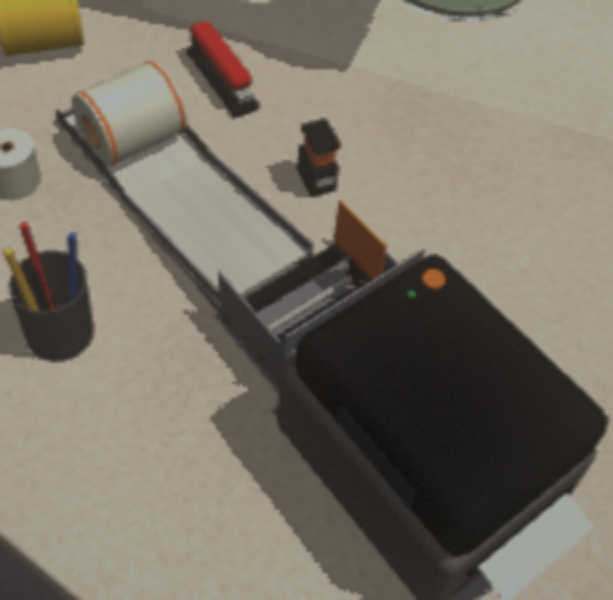

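```bash
cat > h.py <<'E'
import numpy as np,json
from scipy.optimize import least_squares
K={'scene':(56.23981482974274,259.2543962873935,188.59014247483702,[[-0.58892706,0.80810576,0.01140164],[0.60238596,0.44832143,-0.66040824],[-0.53879131,-0.3820641,-0.75082019]],[307.14477991,-284.09341372,1354.9518503]),
'top':(57.95086074653528,253.57182031878014,192.669602459165,[[1.29575593e-02,-9.99914021e-01,2.01277520e-03],[-9.79573918e-01,-1.30978915e-02,-2.00657378e-01],[2.00666489e-01,6.28367794e-04,-9.79659413e-01]],[31.90413653,612.41763987,1029.44021297])}
def proj(n,X):
    f,cx,cy,R,t=K[n];f=192/np.tan(np.radians(f)/2);c=np.array(R)@X+t;return np.array([cx+f*c[0]/c[2],cy+f*c[1]/c[2]])
def ray(n,u,z):
    f,cx,cy,R,t=K[n];f=192/np.tan(np.radians(f)/2);R=np.array(R)
    d=R.T@[(u[0]-cx)/f,(u[1]-cy)/f,1];o=-R.T@np.array(t);return o+d*(z-o[2])/d[2]
def s2w(p,X):
    c,s=np.cos(p[2]),np.sin(p[2]);return np.array([p[0]+c*X[0]-s*X[1],p[1]+s*X[0]+c*X[1],X[2]])
def w2s(p,X):
    c,s=np.cos(p[2]),np.sin(p[2]);d=X[0]-p[0],X[1]-p[1];return np.array([c*d[0]+s*d[1],-s*d[0]+c*d[1],X[2]])
E
python3 - <<'E'
from h import *
T=lambda x,y:(110+x/3,120+y/3); S=lambda x,y:(170+x/2.665,125+y/2.667)
C=[('top',T(692,280),(-152,-55.5,17)),('top',T(664,378),(-152,55.5,17)),('top',T(350,321),(183,109,50)),('top',T(247,285),(288,109,50)),('top',T(303,137),(286,-56,102)),
('scene',S(60,118),(-152,-55.5,17)),('scene',S(222,273),(183,-55.5,80))]
r=lambda p:np.concatenate([proj(n,s2w(p,X))-u for n,u,X in C])
a=ray('top',T(678,330),17);b=ray('top',T(300,303),50);print(a,b)
q=least_squares(r,[a[0]+40,a[1]+140,1.3],loss='soft_l1');p=q.x;print(p,r(p).reshape(-1,2).round(1))
for nm,u,z in[('roll',T(614,300),48),('g1',T(278,264),102),('g2',T(345,290),102)]:
    w=ray('top',u,z);print(nm,w,w2s(p,w))
print('rollS',w2s(p,ray('scene',S(130,112),48)))
for nm,u,z in[('till',T(675,185),57),('cup',T(507,75),90),('stamp',T(414,373),79),('stap',T(590,430),50)]:
    w=ray('top',u,z);print(nm,w,w2s(p,w))
w=ray('top',(306,267),50);print('stap',w,w2s(p,w))
E
```

```text
[ 502.35191109 -226.2739911    17.        ] [522.07424542 175.17352866  50.        ]
[550.83736391 -79.32432906   1.25824813] [[-0.7 -0.1]
 [-0.9 -0. ]
 [-1.9  0.2]
 [ 0.9  1.5]
 [-1.1 -1.6]
 [-1.5 -2.2]
 [-1.1 -1.1]]
roll [ 529.80117039 -152.96920055   48.        ] [-76.54530878  -2.62759154  48.        ]
g1 [554.73984001 192.14256931 102.        ] [259.5151272   79.75841639 102.        ]
g2 [529.44627189 124.33762886 102.        ] [187.21774691  82.97763052 102.        ]
rollS [-74.17861399   1.68737739  48.        ]
till [ 652.21420687 -218.9003687    57.        ] [-101.64222211 -139.38290359   57.        ]
cup [760.79581654 -38.28490395  90.        ] [ 103.61013711 -187.16764071   90.        ]
stamp [449.72557977  54.64508996  79.        ] [ 96.38872615 137.40673781  79.        ]
stap [ 396.11287975 -125.17179272   50.        ] [-91.20165894 133.13118842  50.        ]
stap [ 385.12352148 -122.9429205    50.        ] [-92.45982457 144.27349006  50.        ]
```

Emit:
servo_tool(
  series=[
    {"dp":[24,22,0],"twist":[0,0,0.07]},
    {"dp":[24,22,0],"twist":[0,0,0.07]},
    {"dp":[24,22,0],"twist":[0,0,0.07]},
    {"dp":[24,22,0],"twist":[0,0,0.07]},
    {"dp":[24,22,0],"twist":[0,0,0.07]},
    {"dp":[24,22,0],"twist":[0,0,0.07]},
    {"dp":[24,22,0],"twist":[0,0,0.07]},
    {"dp":[24,22,0],"twist":[0,0,0.07]},
  ],
  gripper=0.4,
)

```text
clock: 0.77
ee_pos: [370.5, -343.2, 404.4]
eef_rot: [-0.0, 0.902, 0.431, -0.0]
wrist_force: [0.2, 0.2, -0.4]
opening: 25.5
grip_force: 0.0
```

Emit:
servo_tool(
  series=[
    {"dp":[22,20,0],"twist":[0,0,0.06]},
    {"dp":[22,20,0],"twist":[0,0,0.06]},
    {"dp":[22,20,0],"twist":[0,0,0.06]},
    {"dp":[22,20,0],"twist":[0,0,0.06]},
    {"dp":[22,20,-10],"twist":[0,0,0.06]},
    {"dp":[22,20,-20],"twist":[0,0,0.06]},
    {"dp":[2.5,2.2,-30],"twist":[0,0,0.01]},
    {"dp":[0,0,-30],"twist":[0,0,0]},
  ],
)

```text
clock: 1.43
ee_pos: [505.7, -220.8, 314.0]
eef_rot: [0.001, 0.807, 0.59, 0.001]
wrist_force: [-0.2, 0.4, 0.6]
opening: 25.7
grip_force: 0.0
```

```bash
cat >> h.py <<'E'
P=[550.8,-79.3,1.258]
def rep(pic=None,box=None,sc=3):
    from rig import manip,vision;import cv2
    from scipy.spatial.transform import Rotation as Ro
    s=manip.get_state();R=Ro.from_quat(np.array(s['eef_rot'])[[1,2,3,0]]).as_matrix()
    print('t',s['clock'],'tcp',np.round(s['ee_pos'],1),'stand',w2s(P,s['ee_pos']).round(1),'yaw_y',np.arctan2(R[1,1],R[0,1]).round(3),'z',R[:,2].round(3),'F',np.round(s['wrist_force'],1),'open',s['opening'],'j',np.round(s['joints'],2))
    for k,n in enumerate(pic or []):
        c=vision.camera(n[0])['image'];x0,x1,y0,y1=n[2]
        cv2.imwrite('pics/'+n[1],cv2.resize(c[y0:y1,x0:x1],None,fx=3,fy=3,interpolation=cv2.INTER_CUBIC))
E
python3 -c "
from h import *;rep([('scene','s1.png',(130,380,90,280))])"
```

```text
t 1.4333 tcp [ 505.7 -220.8  314. ] stand [-148.5   -0.6  314. ] yaw_y -0.308 z [ 0.002 -0.001 -1.   ] F [-0.2  0.4  0.6] open 25.74921926640754 j [-0.55  0.41 -0.32  0.84  0.    1.33]
```

View pics/s1.png

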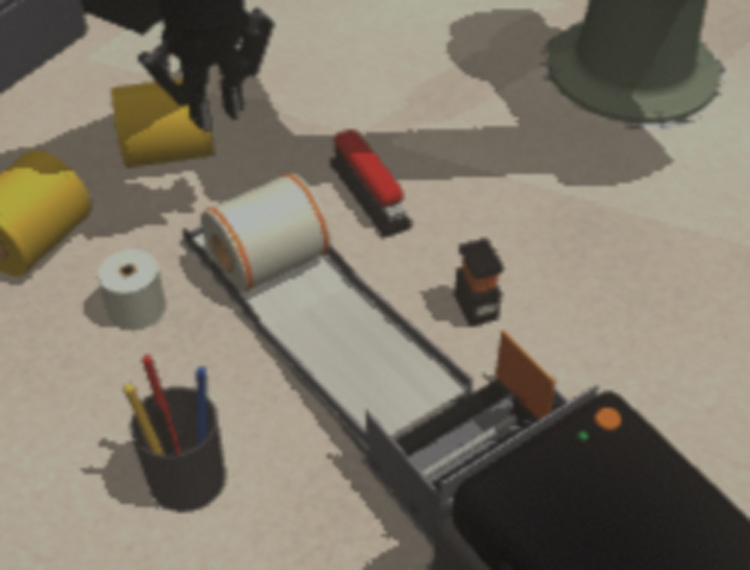

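The fingers are above and behind the roll: fingertips at crop (205,120), roll at (268,232). Going down now.

Emit:
servo_tool(
  series=[
    {"dp":[-0.5,-1.5,-20],"twist":[0,0,-0.005]},
    {"dp":[0,0,-20],"twist":[0,0,0]},
    {"dp":[0,0,-20],"twist":[0,0,0]},
    {"dp":[0,0,-20],"twist":[0,0,0]},
    {"dp":[0,0,-15],"twist":[0,0,0]},
    {"dp":[0,0,-10],"twist":[0,0,0]},
    {"dp":[0,0,-6],"twist":[0,0,0]},
    {"dp":[0,0,0],"twist":[0,0,0]},
  ],
)

```text
clock: 2.15
ee_pos: [503.2, -223.8, 202.9]
eef_rot: [-0.001, 0.81, 0.586, -0.0]
wrist_force: [0.5, 0.2, -0.0]
opening: 25.4
grip_force: 0.0
```

```bash
python3 -c "
from h import *;rep([('top','t2.png',(180,360,130,270))])"
```

```text
t 2.15 tcp [ 503.2 -223.8  202.9] stand [-152.2    0.8  202.9] yaw_y -0.317 z [-0.002  0.001 -1.   ] F [ 0.5  0.2 -0. ] open 25.405800661298116 j [-0.55  0.54 -0.43  0.59 -0.    1.34]
```

View pics/t2.png

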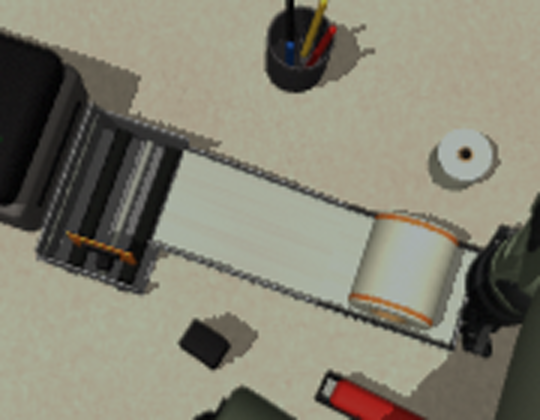

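The gripper is at crop (490,290), squarely behind the roll at (405,270). I'll start pushing at about 4.2 mm per row along (0.308, 0.951).

Emit:
servo_tool(
  series=[
    {"dp":[0.6,2,0],"twist":[0,0,0]},
    {"dp":[1,3,0],"twist":[0,0,0]},
    {"dp":[1,3,0],"twist":[0,0,0]},
    {"dp":[1,3,0],"twist":[0,0,0]},
    {"dp":[1,3,0],"twist":[0,0,0]},
    {"dp":[1,3,0],"twist":[0,0,0]},
    {"dp":[1,3,0],"twist":[0,0,0]},
    {"dp":[1,3,0],"twist":[0,0,0]},
  ],
)

```text
clock: 2.87
ee_pos: [511.3, -200.5, 203.7]
eef_rot: [0.0, 0.81, 0.587, -0.0]
wrist_force: [0.3, -0.9, 0.2]
opening: 25.5
grip_force: 0.1
```

Emit:
servo_tool(
  series=[
    {"dp":[1.2,3.8,0],"twist":[0,0,0]},
    {"dp":[1.2,3.8,0],"twist":[0,0,0]},
    {"dp":[1.2,3.8,0],"twist":[0,0,0]},
    {"dp":[1.2,3.8,0],"twist":[0,0,0]},
    {"dp":[1.2,3.8,0],"twist":[0,0,0]},
    {"dp":[1.2,3.8,0],"twist":[0,0,0]},
    {"dp":[1.2,3.8,0],"twist":[0,0,0]},
    {"dp":[1.2,3.8,0],"twist":[0,0,0]},
  ],
)

```text
clock: 3.53
ee_pos: [520.9, -170.1, 203.7]
eef_rot: [0.0, 0.81, 0.587, 0.0]
wrist_force: [-0.4, 0.3, 0.5]
opening: 25.9
grip_force: 0.0
```

```bash
python3 -c "
from h import *;rep([('scene','s3.png',(170,360,110,260))])"
```

```text
t 3.5333 tcp [ 520.9 -170.1  203.7] stand [-95.6   0.5 203.7] yaw_y -0.317 z [ 0.  0. -1.] F [-0.4  0.3  0.5] open 25.882533550863776 j [-0.45  0.54 -0.44  0.59  0.    1.44]
```

View pics/s3.png

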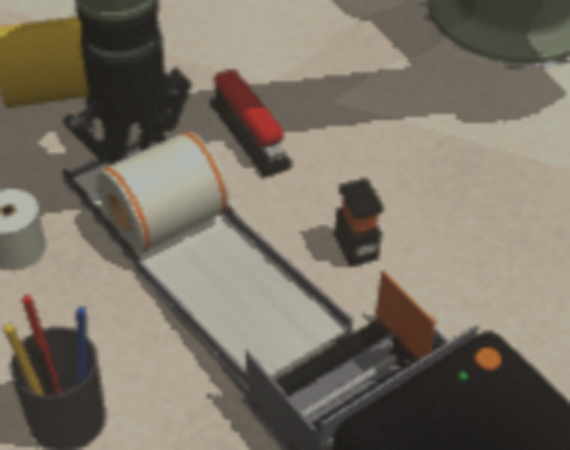

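The roll, at crop (165,190), is being pushed squarely with the fingers behind it. I'll continue.

Emit:
servo_tool(
  series=[
    {"dp":[1.2,3.8,0],"twist":[0,0,0]},
    {"dp":[1.2,3.8,0],"twist":[0,0,0]},
    {"dp":[1.2,3.8,0],"twist":[0,0,0]},
    {"dp":[1.2,3.8,0],"twist":[0,0,0]},
    {"dp":[1.2,3.8,0],"twist":[0,0,0]},
    {"dp":[1.2,3.8,0],"twist":[0,0,0]},
    {"dp":[1.2,3.8,0],"twist":[0,0,0]},
    {"dp":[1.2,3.8,0.3],"twist":[0,0,0]},
  ],
)

```text
clock: 4.25
ee_pos: [530.5, -139.6, 203.9]
eef_rot: [-0.0, 0.81, 0.587, -0.0]
wrist_force: [-0.5, -0.3, 0.0]
opening: 25.5
grip_force: 0.0
```

Emit:
servo_tool(
  series=[
    {"dp":[1.2,3.8,0.5],"twist":[0,0,0]},
    {"dp":[1.2,3.8,0.5],"twist":[0,0,0]},
    {"dp":[1.2,3.8,0.5],"twist":[0,0,0]},
    {"dp":[1.2,3.8,0.5],"twist":[0,0,0]},
    {"dp":[1.2,3.8,0.5],"twist":[0,0,0]},
    {"dp":[1.2,3.8,0.5],"twist":[0,0,0]},
    {"dp":[1.2,3.8,0.5],"twist":[0,0,0]},
    {"dp":[1.2,3.8,0.5],"twist":[0,0,0]},
  ],
)

```text
clock: 4.92
ee_pos: [540.1, -109.3, 208.1]
eef_rot: [0.0, 0.81, 0.587, -0.0]
wrist_force: [-0.6, -1.0, 2.0]
opening: 25.5
grip_force: 0.7
```

Emit:
servo_tool(
  series=[
    {"dp":[1.2,3.8,0.6],"twist":[0,0,0]},
    {"dp":[1.2,3.8,0.6],"twist":[0,0,0]},
    {"dp":[1.2,3.8,0.6],"twist":[0,0,0]},
    {"dp":[1.2,3.8,0.6],"twist":[0,0,0]},
    {"dp":[1.2,3.8,0.6],"twist":[0,0,0]},
    {"dp":[1.2,3.8,0.6],"twist":[0,0,0]},
    {"dp":[1.2,3.8,0.6],"twist":[0,0,0]},
    {"dp":[1.2,3.8,0.6],"twist":[0,0,0]},
  ],
)

```text
clock: 5.58
ee_pos: [549.7, -78.9, 212.8]
eef_rot: [-0.0, 0.81, 0.587, -0.0]
wrist_force: [-0.2, -1.2, 0.9]
opening: 25.5
grip_force: 0.7
```

```bash
python3 -c "
from h import *;rep([('top','t4.png',(170,350,140,270))])"
```

```text
t 5.5833 tcp [549.7 -78.9 212.8] stand [1.000e-01 1.200e+00 2.128e+02] yaw_y -0.317 z [-0. -0. -1.] F [-0.2 -1.2  0.9] open 25.503919327219 j [-0.28  0.54 -0.42  0.62 -0.    1.61]
```

View pics/t4.png

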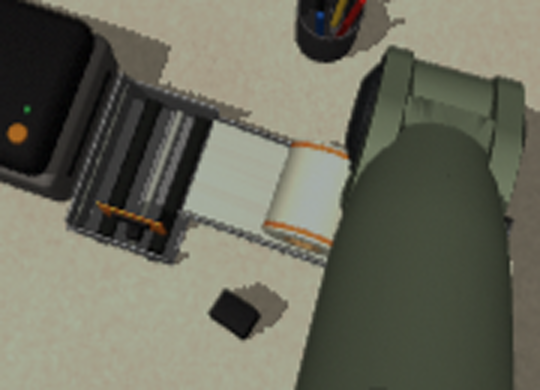

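The roll, at crop (305,195), is square on the ramp. I'll continue.

Emit:
servo_tool(
  series=[
    {"dp":[1.2,3.8,0.6],"twist":[0,0,0]},
    {"dp":[1.2,3.8,0.6],"twist":[0,0,0]},
    {"dp":[1.2,3.8,0.6],"twist":[0,0,0]},
    {"dp":[1.2,3.8,0.6],"twist":[0,0,0]},
    {"dp":[1.2,3.8,0.6],"twist":[0,0,0]},
    {"dp":[1.2,3.8,0.6],"twist":[0,0,0]},
    {"dp":[1.2,3.8,0.6],"twist":[0,0,0]},
    {"dp":[1.2,3.8,0.6],"twist":[0,0,0]},
  ],
)

```text
clock: 6.3
ee_pos: [559.3, -48.5, 217.6]
eef_rot: [-0.0, 0.81, 0.587, 0.0]
wrist_force: [-0.6, -1.7, -0.7]
opening: 26.0
grip_force: 0.7
```

Emit:
servo_tool(
  series=[
    {"dp":[1.2,3.8,0.6],"twist":[0,0,0]},
    {"dp":[1.2,3.8,0.6],"twist":[0,0,0]},
    {"dp":[1.2,3.8,0.6],"twist":[0,0,0]},
    {"dp":[1.2,3.8,0.6],"twist":[0,0,0]},
    {"dp":[1.2,3.8,0.6],"twist":[0,0,0]},
    {"dp":[1.2,3.8,0.6],"twist":[0,0,0]},
    {"dp":[1.2,3.8,0.6],"twist":[0,0,0]},
    {"dp":[1.2,3.8,0.6],"twist":[0,0,0]},
  ],
)

```text
clock: 6.97
ee_pos: [568.9, -18.1, 222.4]
eef_rot: [0.0, 0.81, 0.587, -0.0]
wrist_force: [-0.1, -1.1, -0.1]
opening: 25.4
grip_force: 0.7
```

Emit:
servo_tool(
  series=[
    {"dp":[1.2,3.8,0.6],"twist":[0,0,0]},
    {"dp":[1.2,3.8,0.6],"twist":[0,0,0]},
    {"dp":[1.2,3.8,0.6],"twist":[0,0,0]},
    {"dp":[1.2,3.8,0.6],"twist":[0,0,0]},
    {"dp":[1.2,3.8,0.6],"twist":[0,0,0]},
    {"dp":[1.2,3.8,0.6],"twist":[0,0,0]},
    {"dp":[1.2,3.8,0.6],"twist":[0,0,0]},
    {"dp":[1.2,3.8,0.6],"twist":[0,0,0]},
  ],
)

```text
clock: 7.63
ee_pos: [578.5, 12.3, 227.2]
eef_rot: [-0.0, 0.81, 0.587, -0.0]
wrist_force: [-0.2, -1.5, 0.9]
opening: 25.7
grip_force: 0.7
```

Emit:
servo_tool(
  series=[
    {"dp":[1.2,3.8,0.6],"twist":[0,0,0]},
    {"dp":[1.2,3.8,0.6],"twist":[0,0,0]},
    {"dp":[1.2,3.8,0.6],"twist":[0,0,0]},
    {"dp":[1.2,3.8,0.6],"twist":[0,0,0]},
    {"dp":[1.2,3.8,0.6],"twist":[0,0,0]},
    {"dp":[1.2,3.8,0.6],"twist":[0,0,0]},
    {"dp":[1.2,3.8,0.6],"twist":[0,0,0]},
    {"dp":[1.2,3.8,0.6],"twist":[0,0,0]},
  ],
)

```text
clock: 8.3
ee_pos: [588.1, 42.7, 232.0]
eef_rot: [-0.0, 0.81, 0.587, -0.0]
wrist_force: [0.2, -1.4, 1.0]
opening: 25.8
grip_force: 0.6
```

```bash
python3 -c "
from h import *;rep([('scene','s5.png',(200,380,130,280))])"
```

```text
t 8.3 tcp [588.1  42.7 232. ] stand [127.6   2.1 232. ] yaw_y -0.317 z [-0.  0. -1.] F [ 0.2 -1.4  1. ] open 25.79770087628253 j [-0.05  0.56 -0.3   0.71  0.    1.84]
```

View pics/s5.png

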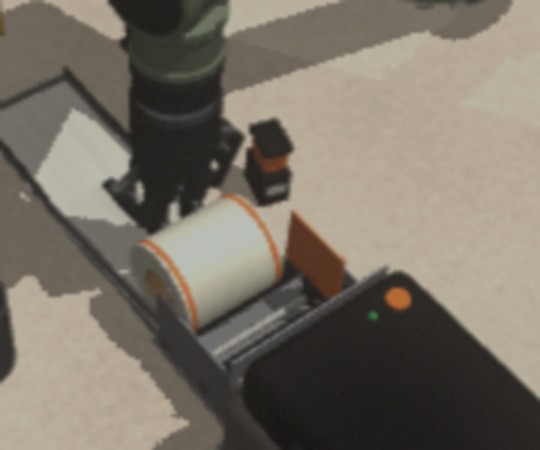

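The roll, at crop (210,260), is square and close to the front idler. Next is a slower push over the crest.

Emit:
servo_tool(
  series=[
    {"dp":[1,3,0.5],"twist":[0,0,0]},
    {"dp":[1,3,0.5],"twist":[0,0,0]},
    {"dp":[1,3,0.4],"twist":[0,0,0]},
    {"dp":[1,3,0.2],"twist":[0,0,0]},
    {"dp":[1,3,0],"twist":[0,0,0]},
    {"dp":[1,3,0],"twist":[0,0,0]},
    {"dp":[1,3,0],"twist":[0,0,0]},
    {"dp":[0.6,2,0],"twist":[0,0,0]},
  ],
)

```text
clock: 9.02
ee_pos: [595.8, 65.9, 233.5]
eef_rot: [-0.0, 0.81, 0.587, 0.0]
wrist_force: [-0.5, 0.3, 0.1]
opening: 25.6
grip_force: 0.0
```

Emit:
servo_tool(
  series=[
    {"dp":[0.5,1.5,0],"twist":[0,0,0]},
    {"dp":[0.5,1.5,0],"twist":[0,0,0]},
    {"dp":[0,0,0],"twist":[0,0,0]},
    {"dp":[0,0,0],"twist":[0,0,0]},
    {"dp":[0,0,0],"twist":[0,0,0]},
    {"dp":[0,0,0],"twist":[0,0,0]},
    {"dp":[0,0,0],"twist":[0,0,0]},
    {"dp":[0,0,0],"twist":[0,0,0]},
  ],
)

```text
clock: 9.68
ee_pos: [596.6, 68.3, 233.6]
eef_rot: [-0.0, 0.81, 0.587, 0.0]
wrist_force: [-0.5, -0.7, 0.2]
opening: 25.4
grip_force: 0.0
```

```bash
python3 - <<'E'
from h import *;rep([('scene','s6.png',(200,380,130,280))])
import cv2
# orange band pixels in scene, near the roll; compare with predicted ring positions for seat / crest
for nm,X in(('seat',(224,0,71)),('crest',(201,0,76))):
    for y in(-50,50): print(nm,y,(proj('scene',s2w(P,(X[0],y,X[2]+45)))-[200,130])*3)
E
```

```text
t 9.6833 tcp [596.6  68.3 233.6] stand [154.5   1.8 233.6] yaw_y -0.317 z [ 0.  0. -1.] F [-0.5 -0.7  0.2] open 25.441878622278438 j [-0.01  0.58 -0.27  0.72  0.    1.88]
seat -50 [191.73839746 293.63138142]
seat 50 [287.73969442 236.50105565]
crest -50 [174.95686669 271.00139872]
crest 50 [270.79860327 215.38054145]
```

View pics/s6.png

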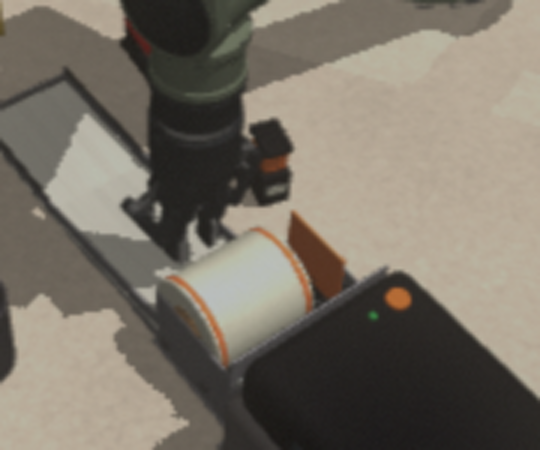

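The roll is seated: the bands at crop (195,290) and (285,240) match the predicted seat, and the force is near zero. Next I retract, turn 90°, and move outside the guide.

Emit:
servo_tool(
  series=[
    {"dp":[-1.5,-5,0],"twist":[0,0,0]},
    {"dp":[-1.5,-5,0],"twist":[0,0,0]},
    {"dp":[0,0,10],"twist":[0,0,0]},
    {"dp":[0,0,20],"twist":[0,0,0]},
    {"dp":[0,0,20],"twist":[0,0,0]},
    {"dp":[0,0,20],"twist":[0,0,0]},
    {"dp":[0,0,20],"twist":[0,0,0]},
    {"dp":[0,0,10],"twist":[0,0,0]},
  ],
)

```text
clock: 10.4
ee_pos: [594.2, 58.1, 337.0]
eef_rot: [0.001, 0.81, 0.587, 0.002]
wrist_force: [0.9, -0.4, 1.6]
opening: 25.5
grip_force: 0.0
```

Emit:
servo_tool(
  series=[
    {"dp":[-6,7,0],"twist":[0,0,0.1]},
    {"dp":[-6,7,0],"twist":[0,0,0.1]},
    {"dp":[-6,7,0],"twist":[0,0,0.1]},
    {"dp":[-6,7,0],"twist":[0,0,0.1]},
    {"dp":[-6,7,0],"twist":[0,0,0.1]},
    {"dp":[-6,7,0],"twist":[0,0,0.1]},
    {"dp":[-6,7,0],"twist":[0,0,0.1]},
    {"dp":[-6,7,0],"twist":[0,0,0.1]},
  ],
  gripper=1,
)

```text
clock: 11.07
ee_pos: [545.1, 114.5, 333.7]
eef_rot: [-0.0, 0.515, 0.857, -0.0]
wrist_force: [0.6, 0.8, -0.3]
opening: -0.3
grip_force: 0.0
```

Emit:
servo_tool(
  series=[
    {"dp":[-6,7,0],"twist":[0,0,0.1]},
    {"dp":[-6,7,0],"twist":[0,0,0.1]},
    {"dp":[-6,7,0],"twist":[0,0,0.1]},
    {"dp":[-6,7,0],"twist":[0,0,0.1]},
    {"dp":[-6,7,0],"twist":[0,0,0.1]},
    {"dp":[-6,7,0],"twist":[0,0,0.1]},
    {"dp":[-6,7,0],"twist":[0,0,0.1]},
    {"dp":[-6,7,0],"twist":[0,0,0.07]},
  ],
)

```text
clock: 11.73
ee_pos: [497.2, 170.5, 333.7]
eef_rot: [-0.0, 0.156, 0.988, -0.0]
wrist_force: [0.4, -0.1, -0.2]
opening: -0.1
grip_force: 0.0
```

```bash
python3 - <<'E'
from h import *;rep([('top','t7.png',(170,350,140,270))])
E
```

```text
t 11.7333 tcp [497.2 170.5 333.7] stand [221.2 127.9 333.7] yaw_y 1.257 z [-0. -0. -1.] F [ 0.4 -0.1 -0.2] open -0.09773460555650386 j [ 0.19  0.34 -0.36  0.86  0.    0.5 ]
```

Emit:
servo_tool(
  series=[
    {"dp":[0,0,-15],"twist":[0,0,0]},
    {"dp":[0,0,-20],"twist":[0,0,0]},
    {"dp":[0,0,-20],"twist":[0,0,0]},
    {"dp":[0,0,-18],"twist":[0,0,0]},
    {"dp":[0,0,-10],"twist":[0,0,0]},
    {"dp":[0,0,-5],"twist":[0,0,0]},
    {"dp":[3,-1,0],"twist":[0,0,0]},
    {"dp":[3,-1,0],"twist":[0,0,0]},
  ],
)

```text
clock: 12.45
ee_pos: [504.1, 168.2, 246.1]
eef_rot: [0.0, 0.158, 0.987, 0.0]
wrist_force: [0.4, 1.5, 0.3]
opening: 0.0
grip_force: 0.0
```

Emit:
servo_tool(
  series=[
    {"dp":[2.8,-0.9,0],"twist":[0,0,0]},
    {"dp":[2.8,-0.9,0],"twist":[0,0,0]},
    {"dp":[2.8,-0.9,0],"twist":[0,0,0]},
    {"dp":[2.8,-0.9,0],"twist":[0,0,0]},
    {"dp":[2.8,-0.9,0],"twist":[0,0,0]},
    {"dp":[2.8,-0.9,0],"twist":[0,0,0]},
    {"dp":[2.8,-0.9,0],"twist":[0,0,0]},
    {"dp":[2.8,-0.9,0],"twist":[0,0,0]},
  ],
)

```text
clock: 13.12
ee_pos: [526.3, 161.1, 245.6]
eef_rot: [-0.0, 0.158, 0.987, -0.0]
wrist_force: [-0.3, 0.4, 0.1]
opening: -0.1
grip_force: 0.0
```

Emit:
servo_tool(
  series=[
    {"dp":[2,-0.65,0],"twist":[0,0,0]},
    {"dp":[2,-0.65,0],"twist":[0,0,0]},
    {"dp":[2,-0.65,0],"twist":[0,0,0]},
    {"dp":[2,-0.65,0],"twist":[0,0,0]},
    {"dp":[2,-0.65,0],"twist":[0,0,0]},
    {"dp":[2,-0.65,0],"twist":[0,0,0]},
    {"dp":[2,-0.65,0],"twist":[0,0,0]},
    {"dp":[2,-0.65,0],"twist":[0,0,0]},
  ],
)

```text
clock: 13.78
ee_pos: [542.0, 155.9, 245.4]
eef_rot: [-0.0, 0.158, 0.987, -0.0]
wrist_force: [-1.7, 0.8, -0.9]
opening: -0.1
grip_force: 1.1
```

```bash
python3 - <<'E'
from h import *;rep()
E
```

```text
t 13.7833 tcp [542.  155.9 245.4] stand [221.1  80.7 245.4] yaw_y 1.253 z [-0.001 -0.    -1.   ] F [-1.7  0.8 -0.9] open -0.13038392328135112 j [ 0.15  0.51 -0.36  0.7   0.    0.47]
```

Emit:
servo_tool(
  series=[
    {"dp":[1,-0.3,0],"twist":[0,0,0]},
    {"dp":[1,-0.3,0],"twist":[0,0,0]},
    {"dp":[1,-0.3,0],"twist":[0,0,0]},
    {"dp":[1,-0.3,0],"twist":[0,0,0]},
    {"dp":[1,-0.3,0],"twist":[0,0,0]},
    {"dp":[1,-0.3,0],"twist":[0,0,0]},
    {"dp":[1,-0.3,0],"twist":[0,0,0]},
    {"dp":[1,-0.3,0],"twist":[0,0,0]},
  ],
)

```text
clock: 14.45
ee_pos: [550.1, 153.5, 245.6]
eef_rot: [-0.0, 0.158, 0.987, -0.0]
wrist_force: [-1.8, -0.8, -0.6]
opening: 0.1
grip_force: 1.0
```

Emit:
servo_tool(
  series=[
    {"dp":[0.5,-0.15,0],"twist":[0,0,0]},
    {"dp":[0.5,-0.15,0],"twist":[0,0,0]},
    {"dp":[0.5,-0.15,0],"twist":[0,0,0]},
    {"dp":[0.5,-0.15,0],"twist":[0,0,0]},
    {"dp":[0.5,-0.15,0],"twist":[0,0,0]},
    {"dp":[0.5,-0.15,0],"twist":[0,0,0]},
    {"dp":[0.5,-0.15,0],"twist":[0,0,0]},
    {"dp":[0.5,-0.15,0],"twist":[0,0,0]},
  ],
)

```text
clock: 15.12
ee_pos: [554.1, 152.3, 245.6]
eef_rot: [0.0, 0.158, 0.987, 0.0]
wrist_force: [-3.2, 0.2, 0.4]
opening: 0.1
grip_force: 1.0
```

```bash
python3 - <<'E'
from h import *;rep()
E
```

```text
t 15.1167 tcp [554.1 152.3 245.6] stand [221.4  68.1 245.6] yaw_y 1.253 z [ 0.  0. -1.] F [-3.2  0.2  0.4] open 0.1444609275920615 j [ 0.14  0.52 -0.33  0.72 -0.    0.46]
```

Emit:
servo_tool(
  series=[
    {"dp":[0.3,-0.1,0],"twist":[0,0,0]},
    {"dp":[0.3,-0.1,0],"twist":[0,0,0]},
    {"dp":[0.3,-0.1,0],"twist":[0,0,0]},
    {"dp":[0.3,-0.1,0],"twist":[0,0,0]},
    {"dp":[0,0,0],"twist":[0,0,0]},
    {"dp":[0,0,0],"twist":[0,0,0]},
    {"dp":[0,0,0],"twist":[0,0,0]},
    {"dp":[0,0,0],"twist":[0,0,0]},
  ],
)

```text
clock: 15.78
ee_pos: [555.3, 152.0, 245.6]
eef_rot: [0.0, 0.158, 0.987, 0.0]
wrist_force: [-2.1, -1.2, 0.4]
opening: 0.2
grip_force: 0.7
```

Emit:
servo_tool(
  series=[
    {"dp":[0.4,-0.1,0],"twist":[0,0,0]},
    {"dp":[0.4,-0.1,0],"twist":[0,0,0]},
    {"dp":[0.4,-0.1,0],"twist":[0,0,0]},
    {"dp":[0.4,-0.1,0],"twist":[0,0,0]},
    {"dp":[0,0,0],"twist":[0,0,0]},
    {"dp":[0,0,0],"twist":[0,0,0]},
    {"dp":[0,0,0],"twist":[0,0,0]},
    {"dp":[0,0,0],"twist":[0,0,0]},
  ],
)

```text
clock: 16.45
ee_pos: [556.9, 151.5, 245.6]
eef_rot: [0.0, 0.158, 0.987, -0.0]
wrist_force: [-1.7, -0.1, 0.6]
opening: -0.1
grip_force: 0.8
```

```bash
python3 - <<'E'
from h import *;rep([('scene','s8.png',(200,380,130,280)),('top','t8.png',(170,350,140,270))])
import cv2
for f in('s6','s8'):
    im=cv2.imread(f'pics/{f}.png');h=cv2.cvtColor(im,cv2.COLOR_BGR2HSV)
    m=((h[...,0]<18)&(h[...,1]>140)&(h[...,2]>70)).astype(np.uint8)
    n,_,st,c=cv2.connectedComponentsWithStats(m)
    print(f,[(st[i].tolist(),c[i].round().tolist()) for i in range(1,n) if st[i,4]>80])
E
```

```text
t 16.45 tcp [556.9 151.5 245.6] stand [221.5  65.3 245.6] yaw_y 1.253 z [ 0. -0. -1.] F [-1.7 -0.1  0.6] open -0.11150417795708861 j [ 0.14  0.53 -0.33  0.72 -0.    0.46]
s6 [([133, 32, 17, 20, 91], [143.0, 43.0]), ([262, 156, 23, 16, 256], [273.0, 164.0]), ([291, 215, 52, 81, 1970], [317.0, 258.0]), ([296, 269, 15, 41, 113], [305.0, 289.0]), ([173, 278, 53, 84, 247], [207.0, 318.0]), ([385, 287, 27, 24, 485], [398.0, 298.0])]
s8 [([127, 12, 64, 73, 1785], [159.0, 49.0]), ([304, 264, 14, 20, 94], [311.0, 274.0]), ([300, 275, 11, 35, 104], [306.0, 292.0]), ([171, 277, 55, 85, 255], [206.0, 317.0]), ([384, 287, 28, 24, 497], [398.0, 298.0])]
```

```bash
python3 - <<'E'
from h import *
import cv2
pr=lambda c,o,X:((proj(c,s2w(P,X))-o)*3).round(1)
S,T=[200,130],[170,140]
print('s6 guide pred (face79.5): corners',pr('scene',S,(189,79.5,102)),pr('scene',S,(259,79.5,102)),pr('scene',S,(259,79.5,38)))
for y in(47,50,53): print('s8',y,pr('scene',S,(189,y,102)),pr('scene',S,(259,y,102)))
for y in(47,50,53): print('top',y,pr('top',T,(189,y+1.5,102)),pr('top',T,(259,y+1.5,102)),'roll end top',pr('top',T,(224,y,116)))
im=cv2.imread('pics/t8.png');h=cv2.cvtColor(im,cv2.COLOR_BGR2HSV)
m=((h[...,0]<18)&(h[...,1]>110)&(h[...,2]>60)).astype(np.uint8)
n,_,st,c=cv2.connectedComponentsWithStats(m);print([(st[i].tolist(),c[i].round().tolist()) for i in range(1,n) if st[i,4]>40])
E
```

```text
s6 guide pred (face79.5): corners [286.6 205.3] [340.  257.5] [331.  301.1]
s8 47 [257.6 222.1] [310.6 275.7]
s8 50 [260.3 220.5] [313.3 274. ]
s8 53 [263. 219.] [316.1 272.3]
top 47 [174.8 197. ] [109.3 175. ] roll end top [141.1 182.1]
top 50 [173.8 199.8] [108.2 177.8] roll end top [140.1 185. ]
top 53 [172.8 202.6] [107.2 180.6] roll end top [139.  187.8]
[([343, 0, 24, 29, 210], [354.0, 12.0]), ([166, 89, 54, 30, 293], [195.0, 102.0]), ([172, 182, 20, 17, 133], [181.0, 190.0]), ([361, 349, 94, 41, 1885], [398.0, 374.0])]
```

Emit:
servo_tool(
  series=[
    {"dp":[0.5,-0.15,0],"twist":[0,0,0]},
    {"dp":[0.5,-0.15,0],"twist":[0,0,0]},
    {"dp":[0.5,-0.15,0],"twist":[0,0,0]},
    {"dp":[0.5,-0.15,0],"twist":[0,0,0]},
    {"dp":[0,0,0],"twist":[0,0,0]},
    {"dp":[0,0,0],"twist":[0,0,0]},
    {"dp":[0,0,0],"twist":[0,0,0]},
    {"dp":[0,0,0],"twist":[0,0,0]},
  ],
)

```text
clock: 17.22
ee_pos: [558.3, 151.1, 245.5]
eef_rot: [-0.001, 0.158, 0.987, 0.0]
wrist_force: [-4.6, 0.7, 2.3]
opening: 0.2
grip_force: 2.5
```

```bash
cat > b.py <<'E'
from h import *;import sys,cv2
rep([('scene','s9.png',(200,380,130,280))])
for f in('s6','s8','s9'):
    im=cv2.imread(f'pics/{f}.png');h=cv2.cvtColor(im,cv2.COLOR_BGR2HSV)
    m=((h[...,0]<18)&(h[...,1]>140)&(h[...,2]>70)).astype(np.uint8)
    n,_,st,c=cv2.connectedComponentsWithStats(m)
    print(f,[(st[i].tolist(),c[i].round(1).tolist()) for i in range(1,n) if st[i,4]>40 and st[i,0]<330 and st[i,1]>200])
# sub-pixel shift of the roll's -y band and end against the seated picture
a,b,c=[cv2.cvtColor(cv2.imread(f'pics/{f}.png'),cv2.COLOR_BGR2GRAY)[280:370,165:240].astype(np.float32) for f in('s6','s8','s9')]
w=cv2.createHanningWindow(a.shape[::-1],cv2.CV_32F)
print(cv2.phaseCorrelate(a,b,w),cv2.phaseCorrelate(a,c,w))
E
python3 b.py
```

```text
t 17.2167 tcp [558.3 151.1 245.5] stand [221.6  63.7 245.5] yaw_y 1.253 z [-0.001  0.    -1.   ] F [-4.6  0.7  2.3] open 0.15271271573058137 j [ 0.14  0.53 -0.32  0.72  0.    0.45]
s6 [([291, 215, 52, 81, 1970], [316.7, 257.8]), ([296, 269, 15, 41, 113], [305.0, 288.7]), ([173, 278, 53, 84, 247], [206.9, 318.4])]
s8 [([266, 233, 27, 26, 72], [281.6, 247.3]), ([304, 264, 14, 20, 94], [311.2, 274.2]), ([300, 275, 11, 35, 104], [306.1, 291.9]), ([171, 277, 55, 85, 255], [206.3, 317.5])]
s9 [([267, 234, 22, 22, 66], [279.1, 245.1]), ([299, 273, 12, 37, 101], [305.6, 291.7]), ([308, 272, 9, 12, 53], [312.5, 278.2]), ([174, 278, 27, 26, 74], [188.0, 289.6]), ([211, 320, 15, 42, 131], [219.6, 340.6])]
((0.495082262837542, -0.008931920810944405), 1.0880174153645834) ((3.4816106884711147, 5.79103697708328), 0.25619941400598595)
```

The force rose to 4.6 N, so the guide is against the roll. The band bounds are unchanged, so the roll hasn't moved. Backing away and lifting clear.

Emit:
servo_tool(
  series=[
    {"dp":[0,0,0],"twist":[0,0,0]},
    {"dp":[0,0,0],"twist":[0,0,0]},
    {"dp":[-2,0.7,0],"twist":[0,0,0]},
    {"dp":[-5,1.6,0],"twist":[0,0,0]},
    {"dp":[-10,3.2,0],"twist":[0,0,0]},
    {"dp":[-14,4.5,0],"twist":[0,0,0]},
    {"dp":[-10,3.2,0],"twist":[0,0,0]},
    {"dp":[-9,3,10],"twist":[0,0,0]},
  ],
)

```text
clock: 17.93
ee_pos: [506.7, 167.3, 254.4]
eef_rot: [-0.001, 0.158, 0.987, -0.001]
wrist_force: [-0.4, 1.2, -0.5]
opening: -0.1
grip_force: 0.0
```

Emit:
servo_tool(
  series=[
    {"dp":[-5,1,20],"twist":[0,0,0]},
    {"dp":[-5,1,20],"twist":[0,0,0]},
    {"dp":[-10,0,20],"twist":[0,0,0]},
    {"dp":[-15,0,20],"twist":[0,0,0]},
    {"dp":[-20,0,15],"twist":[0,0,0]},
    {"dp":[-15,0,10],"twist":[0,0,0]},
    {"dp":[-5,0,0],"twist":[0,0,0]},
    {"dp":[0,0,0],"twist":[0,0,0]},
  ],
)

```text
clock: 18.6
ee_pos: [432.9, 169.4, 361.6]
eef_rot: [0.001, 0.158, 0.987, 0.0]
wrist_force: [-0.7, -0.5, -0.3]
opening: 0.1
grip_force: 0.0
```

```bash
python3 b.py
```

```text
t 18.6 tcp [432.9 169.4 361.6] stand [200.3 188.7 361.6] yaw_y 1.254 z [ 0.002  0.    -1.   ] F [-0.7 -0.5 -0.3] open 0.13285790139759304 j [ 0.21  0.21 -0.47  0.89 -0.    0.53]
s6 [([291, 215, 52, 81, 1970], [316.7, 257.8]), ([296, 269, 15, 41, 113], [305.0, 288.7]), ([173, 278, 53, 84, 247], [206.9, 318.4])]
s8 [([266, 233, 27, 26, 72], [281.6, 247.3]), ([304, 264, 14, 20, 94], [311.2, 274.2]), ([300, 275, 11, 35, 104], [306.1, 291.9]), ([171, 277, 55, 85, 255], [206.3, 317.5])]
s9 [([256, 229, 21, 14, 48], [267.2, 234.8]), ([308, 271, 9, 13, 54], [312.4, 277.3]), ([298, 272, 13, 38, 106], [305.2, 291.0]), ([174, 278, 27, 26, 71], [187.7, 289.4]), ([211, 320, 15, 43, 132], [219.7, 341.0])]
((0.495082262837542, -0.008931920810944405), 1.0880174153645834) ((-1.9987577917980062, -5.73008814925894), 0.2038022172715929)
```

```bash
python3 - <<'E'
from h import *
from rig import vision;import cv2
im=vision.camera('top')['image'];cv2.imwrite('pics/t10.png',im)
h=cv2.cvtColor(im,cv2.COLOR_BGR2HSV)
m=((h[...,0]<20)&(h[...,1]>90)&(h[...,2]>60))[170:240,180:250]
print('\n'.join(''.join('#' if v else '.' for v in r) for r in m[:50]))
# for each orange pixel near -> stand y at z=102 (guide) / band apex 116
for v,u in np.argwhere(m):
    w=w2s(P,ray('top',(u+180,v+170),102))
    if 185<w[0]<262 and 30<w[1]<70: print((u+180,v+170),w[:2].round(1),end=' ')
E
```

```text
....................................#......#######....................
...............................................#####..................
..................................................#####...............
.....................................................####.............
.......................................................####...........
.........................................................####.........
..........................................................####........
............................................................###.......
.............................................................###......
..............................................................#.......
......................................................................
......................................................................
......................................................................
......................................................................
......................................................................
...................................
[... 6517 characters left out ...]
int64(204)) [202.9  47.8] (np.int64(226), np.int64(204)) [197.2  45.9] (np.int64(230), np.int64(204)) [185.8  42. ] (np.int64(224), np.int64(205)) [201.9  50.7] (np.int64(225), np.int64(205)) [199.   49.7] (np.int64(226), np.int64(205)) [196.2  48.7] (np.int64(227), np.int64(205)) [193.3  47.8] (np.int64(224), np.int64(206)) [200.9  53.5] (np.int64(225), np.int64(206)) [198.   52.6] (np.int64(226), np.int64(206)) [195.2  51.6] (np.int64(227), np.int64(206)) [192.3  50.6] (np.int64(228), np.int64(206)) [189.5  49.7] (np.int64(225), np.int64(207)) [197.   55.4] (np.int64(226), np.int64(207)) [194.2  54.5] (np.int64(227), np.int64(207)) [191.3  53.5] (np.int64(228), np.int64(207)) [188.5  52.6]
```

```bash
python3 -c "
from rig import order;print(order.finish_job())"
```

```text
the job is handed in; nothing more can be done
None
```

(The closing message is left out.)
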